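# Find the low bearing seat with a straightedge and pack it

### The job

The bottle roller's blue bedplate has three bearing seats in line, and one of the two end seats has been machined low. Lay the straightedge upright along the row, centred across all three seats, let go of it, and press down near its ends to find the end where it rocks down. Then put the straightedge back on its wooden rest, lay the packing plate squarely on the low seat, and leave the other things on the bench where they are.

Things in the scene. Friction and masses are not known exactly. Their poses are not given: they have to be found in the camera images.
- bedplate: Fixed blue bedplate, 330 (y) x 130 (x) mm, origin under its centre on the bench. Three raised seats in a row along its y, 110 mm apart: bright tops 70 (x) x 40 (y) mm on 74 x 44 mm blue feet. The middle and one end top are 50 mm above the origin; the other end top (either one) is at 47 mm. Casting around the feet: 38 mm high or less. Gear motor on the +x edge, x 73 to 125, y -60 to 80, 82 mm high
- seat_a (a point): Centre of the -y end seat at the proper seat height, 50 mm above the bedplate's origin (if this seat is the low one, its metal is 3 mm below). Axes as the bedplate's
- seat_m (a point): Centre of the top of the middle seat, which is at the right height, 50 mm above the bedplate's origin. Axes as the bedplate's
- seat_b (a point): Centre of the +y end seat at the proper seat height, 50 mm above the bedplate's origin (if this seat is the low one, its metal is 3 mm below). Axes as the bedplate's
- straightedge: Loose aluminium straightedge, 340 (y) x 26 (x) x 34 mm high, 0.42 kg, origin mid underside; gripped across its 26 mm at the middle. Let go across the seats it rests level on the middle and good seats. Pressed 155 mm from its middle over the low seat it tips 0.027 rad under less than 2 N, its top sinking 3.5 to 4 mm till firm, and swings back when let go; over the good seat it is firm at once
- edge_mid (a point): Middle of the straightedge's underside, same axes as the straightedge (y along it)
- rest: Fixed wooden rest, 270 (y) x 80 (x) mm, origin under its centre on the bench. Two cross bars at y = +-105 mm, 30 mm wide, carry the straightedge on blue felt 30 mm above the bench, between wooden lips 52 mm apart in x and 8 mm above the felt. Between the bars the board is 10 mm high. The straightedge starts here, along the rest's y
- packing_plate: Loose flat steel plate, 62 (x) x 52 (y) x 3 mm thick, 75 g, an open bolt slot in each 52 mm edge; origin at the centre of its underside. Starts flat on the pack block. Gripped across the 52 mm. On a seat, its x along the bedplate's x, it overhangs the 40 mm top by 6 mm and the foot by 4 mm on each y side; the seat is 8 mm longer in x
- pack_block: Fixed light wooden block 80 (x) x 36 (y) x 32 mm high under the packing plate, origin under its centre; the plate overhangs it by 8 mm on both y sides
- bearing_1: Loose grey pillow-block bearing, 68 x 26 x 44 mm, a bystander; origin under its centre
- bearing_2: Loose grey pillow-block bearing, 68 x 26 x 44 mm, a bystander; origin under its centre
- wrench: Loose steel wrench, 160 mm long, lying flat, a bystander
- amber_bottle: Loose brown glass bottle, diameter 72 mm, 130 mm high, a bystander; origin under its centre
- screw_jar: Loose glass jar with a black lid, diameter 60 mm, 70 mm high, a bystander; origin under its centre
- wash_bottle: Loose white plastic bottle with a red cap, diameter 64 mm, 130 mm high, a bystander; origin under its centre

How it is judged:
By the outcome, as a careful person would: the job done as asked, in the order asked, and still so for the second after the job is handed in, with the robot touching nothing.
It also fails if it takes over 72 s, if anything falls off the work surface, if the arm or the gripper's body presses on something with over 40 N, if the wrist force passes 120 N, or if a joint passes its speed limit or range.

### The arm

A 6-joint arm with a two-finger parallel gripper is mounted at the origin on the work surface. World frame = base frame: x ahead of the robot, y to its left, z up, the work surface at z = 0. Lengths are in m, angles in rad, forces in N, time in s.
With the tool pointing down it reaches from about 0.425 to 0.95 m from the base axis. Payload 3.5 kg.
Tool frame: the origin (TCP) lies on the centre line of the jaws, within the pads' length; the fingertips stand 8 mm ahead of it and the grasp point (between the pads) lies 11 mm behind it; z points along the fingers, y is the line along which they close (so a half turn about z gives the same grasp; the last joint's range is limited). The gripper opens to 85 mm and grips with 20 to 120 N. Pads are 22 mm wide; open, the fingers measure 114 mm over their backs; the gripper's body (76 mm by 85 mm) begins 54 mm behind the grasp point. The pads swing forward as they close: fully open they stand 13 mm farther back than shut.
Start: joints at [-1.402, 0.286, 1.577, -0, 1.279, -0.15], TCP at [0.212, -0.641, 0.239] pointing down, gripper open.
Joint ranges: [-2.77, 2.77], [-0.9, 2.22], [0.21, 2.48], [-1.53, 4.67], [0.24, 2.81], [-2.84, 2.84]. Speed limits (rad/s): [2.79, 2.79, 3.14, 3.14, 3.14, 3.14].

### API

Orientations are given as a unit quaternion [x, y, z, w].
In Python, from plant import ctrl gives the robot as it stands. The module is installed in compiled form; this text tells all that it offers.
- The arm moves only by the tool send_rows, never from a script. Its argument "steps" is a list of rows, each a list of 5 numbers: the shift along the tool's x, y, z in m, then the turn about the tool's z in degrees, then the opening, from -1 (shut) to 1 (fully open). A call has 1 to 12 rows; each row is the pose to reach, as a shift and turn from the pose commanded when the call began, along the tool's axes at that moment; what a row does not reach only later rows make up. A row lasts 1/10 s, in which the tool goes at most 50 mm and 8.59 degrees, less where a joint would pass 70% of its speed; a pose out of reach is approached as far as the arm can. A call with a gripper value outside its range is refused whole. The fingers move at their own pace and stop on an object; "squeeze" is the grip in N (left out, the last holds). Time passes only in rows, so rows that repeat a pose let the fingers close. It gives the time, the measured TCP pose, the force, the opening and the grip force at its end, in the units of the state.
- ctrl.get_state(): the state, without advancing time (a new reading comes with each control period).
- ctrl.read_camera(name): name is "scene" or "top" or "wrist"; returns the picture (480x640x3 uint8, red, green, blue); there is no depth.
- ctrl.calibration(name): a dict with "intrinsics" (3x3 intrinsics, pixels), "extrinsics" (4x4, takes a point from world to camera coordinates); the wrist camera has in their place "tool_from_camera" (4x4, takes a point from camera to tool coordinates, whose origin is the TCP and whose axes are the flange's). Camera axes: x right, y up, looking along -z (the intrinsics and any distortion apply to the point x, -y, -z); pixel columns grow to the right and rows downward; lengths in m; the calibration is good to about 2 mm. A picture is of the moment at which its call begins: read the wrist's pose just before it. calibration takes no time and is no camera call.
- ctrl.sign_off(): hands the job in; it is judged then, once.
The state is a dict: "time": time; "qpos": joint angles; "dq": joint speeds; "joint_efforts": joint torques, N m; "eef_pos": TCP position; "tcp_rot": TCP orientation; "contact_force": force on the tool from outside, world axes, zero at the start; "wrist_torque": the same for the moment, N m; "opening": opening from 0.0 (shut) to 1.0 (fully open); "finger_force": force on a finger pad.
Only numpy, scipy, OpenCV 4.12 (cv2) and the standard library are available. Lean on these libraries where they do the work, as an engineer would, in place of code of your own. Each camera call takes 0.05 s, during which the arm holds its last target. There are 200 camera calls.

## Working session

There is one attempt and no reset: what is moved stays moved. The work goes in short steps, Python scripts to look and compute and a tool call to move; the robot and the scene stay as the last step left them, time stands still between calls to the robot, and variables do not carry over. Pictures are saved under pics/ and viewed, at most 14 in all, crops included, and the job is handed in when it is done.

Besides the shell and the picture viewer there is one more tool, called after "Call:" as name(argument=value, ...), one argument or row to a line, values as JSON. send_rows: Moves the arm, as the interface text tells. Its arguments: {"type":"object","properties":{"steps":{"type":"array","items":{"type":"array","items":{"type":"number"}}},"squeeze":{"type":"number"}},"required":["steps"]}

```bash
mkdir -p pics
cat > h.py <<'E'
import numpy as np, cv2
from plant import ctrl
from scipy.spatial.transform import Rotation as R
def grab(name):
    s=ctrl.get_state(); im=ctrl.read_camera(name)
    c=ctrl.calibration(name); K=np.array(c["intrinsics"])
    if name=="wrist":
        T=np.eye(4);T[:3,:3]=R.from_quat(s["tcp_rot"]).as_matrix();T[:3,3]=s["eef_pos"]
        W=T@np.array(c["tool_from_camera"])
    else: W=np.linalg.inv(np.array(c["extrinsics"]))
    return im,K,W,s,c
def px2w(px,z,K,W):
    px=np.atleast_2d(np.array(px,float))
    d=np.c_[(px[:,0]-K[0,2])/K[0,0],-(px[:,1]-K[1,2])/K[1,1],-np.ones(len(px))]@W[:3,:3].T
    o=W[:3,3]; return o+d*((z-o[2])/d[:,2])[:,None]
def w2px(p,K,W):
    q=(np.atleast_2d(p)-W[:3,3])@W[:3,:3]
    return np.c_[K[0,0]*q[:,0]/-q[:,2]+K[0,2],K[1,1]*-q[:,1]/-q[:,2]+K[1,2]]
def save(im,n): cv2.imwrite("pics/"+n,cv2.cvtColor(im,cv2.COLOR_RGB2BGR))
E
python3 - <<'E'
from h import *
for n in("scene","top"):
    im,K,W,s,c=grab(n); save(im,n+"0.png"); np.savez(n+"0.npz",im=im,K=K,W=W); print(n,c.keys(),K.tolist(),W.round(3).tolist())
c=ctrl.calibration("wrist");print(c); print(s["eef_pos"],s["tcp_rot"],s["opening"],s["contact_force"])
E
```

```text
scene dict_keys(['intrinsics', 'extrinsics']) [[563.9090615547973, 0.0, 313.866395946131], [0.0, 563.9090615547973, 236.34485092238995], [0.0, 0.0, 1.0]] [[0.201, -0.803, 0.561, 1.19], [0.979, 0.155, -0.129, -0.12], [0.016, 0.576, 0.818, 1.009], [0.0, 0.0, 0.0, 1.0]]
top dict_keys(['intrinsics', 'extrinsics']) [[519.1947818273113, 0.0, 321.3360834732708], [0.0, 519.1947818273113, 249.41270720609256], [0.0, 0.0, 1.0]] [[-0.018, 0.994, -0.11, 0.422], [-1.0, -0.016, 0.02, 0.024], [0.019, 0.11, 0.994, 1.36], [0.0, 0.0, 0.0, 1.0]]
{'intrinsics': array([[360.31310852,   0.        , 320.06438896],
       [  0.        , 360.31310852, 242.39678734],
       [  0.        ,   0.        ,   1.        ]]), 'tool_from_camera': array([[-1.78780232e-05,  9.58756270e-01,  2.84229509e-01,
         7.22105130e-02],
       [ 9.99999981e-01,  7.16762444e-05, -1.78876663e-04,
        -1.26611737e-03],
       [-1.91871626e-04,  2.84229500e-01, -9.58756254e-01,
        -1.34605323e-01],
       [ 0.00000000e+00,  0.00000000e+00,  0.00000000e+00,
         1.00000000e+00]])}
[ 0.21149222 -0.64035533  0.23793434] [ 9.87320964e-01  1.58732320e-01 -3.49336588e-06 -1.16782121e-03] 1.006480902450152 [ 0.2949042  -0.40879182 -0.35754575]
```

View pics/top0.png

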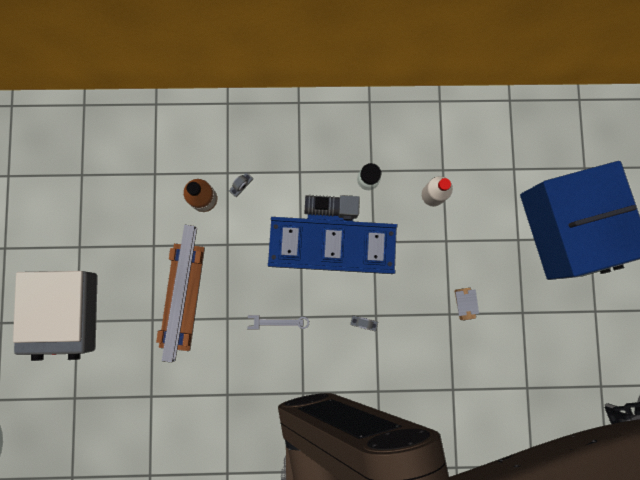

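View pics/scene0.png

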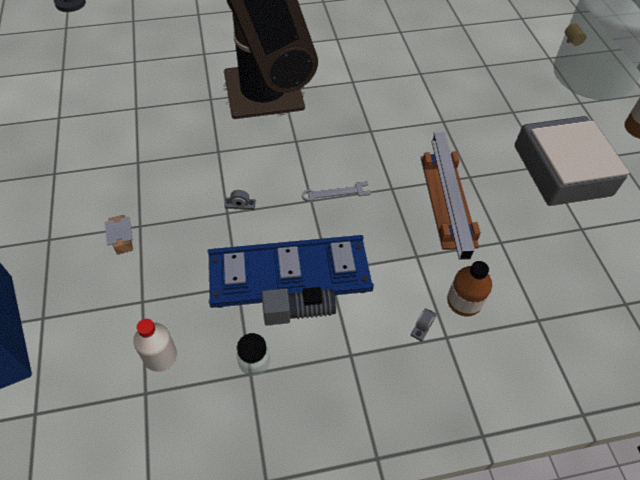

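The top view shows the straightedge from about (190,228) to (169,360), the seats near (290,241), (333,243) and (376,246), and the plate at about (467,303). In the scene view the same things are clear of the arm.

Run:
```python
from h import *
d=np.load("top0.npz");im,K,W=d["im"],d["K"],d["W"]
hsv=cv2.cvtColor(im,cv2.COLOR_RGB2HSV)
def blob(m,roi,z,name,erode=0):
    x0,y0,x1,y1=roi;mm=np.zeros_like(m);mm[y0:y1,x0:x1]=m[y0:y1,x0:x1]
    cs,_=cv2.findContours(mm,cv2.RETR_EXTERNAL,cv2.CHAIN_APPROX_NONE)
    for c in sorted(cs,key=cv2.contourArea)[::-1][:3]:
        if cv2.contourArea(c)<60: continue
        r=cv2.minAreaRect(c);b=px2w(cv2.boxPoints(r),z,K,W)
        e=b[1]-b[0];f=b[2]-b[1];L=e if np.hypot(*e[:2])>np.hypot(*f[:2]) else f
        a=np.degrees(np.arctan2(L[1],L[0]))
        print(name,np.round(r[0],1),"w",px2w([r[0]],z,K,W)[0].round(4),np.linalg.norm(e).round(3),np.linalg.norm(f).round(3),"long axis",a.round(1))
h,s,v=cv2.split(hsv)
bright=((s<70)&(v>140)).astype(np.uint8)
blob(bright,(272,220,395,270),.05,"seat")
blue=((h>100)&(h<125)&(s>150)).astype(np.uint8)
blob(blue,(255,205,410,285),.03,"bed")
for n,p in(("edge",(180,290)),("plate",(467,303)),("floor",(220,300)),("seat",(333,250)),("edge2",(172,340))):print(n,hsv[p[1],p[0]],im[p[1],p[0]])
big=cv2.resize(im[190:370,140:500],None,fx=2.2,fy=2.2,interpolation=cv2.INTER_CUBIC);save(big,"crop.png")
```

```text
seat [289.4 240.6] w [0.5906 0.0779 0.05  ] 0.066 0.037 long axis -4.3
seat [375.7 245.9] w [ 0.5734 -0.1415  0.05  ] 0.066 0.037 long axis -4.3
seat [332.4 243.1] w [ 0.5825 -0.0313  0.05  ] 0.065 0.036 long axis -5.5
bed [332.4 242.3] w [ 0.587  -0.0323  0.03  ] 0.14 0.328 long axis -94.2
edge [120  16 143] [134 134 143]
plate [117  20 142] [131 132 142]
floor [ 34  13 160] [159 160 152]
seat [120  16 140] [131 131 140]
edge2 [120  17 153] [143 143 153]
```

View pics/crop.png

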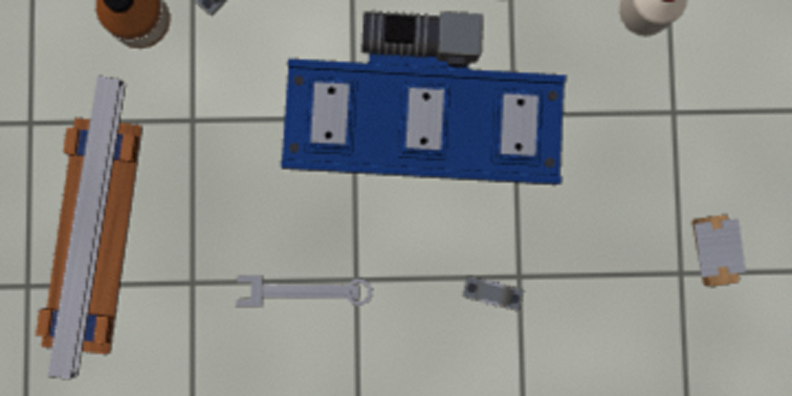

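The crop shows the straightedge top from (112,78) to (62,378), the plate at (720,249), and three bright seats. The motor is on the far edge (+x).

```bash
cat >> h.py <<'E'
def rects(m,roi,z,K,W,minA=60,n=2):
    x0,y0,x1,y1=roi;mm=np.zeros(m.shape,np.uint8);mm[y0:y1,x0:x1]=m[y0:y1,x0:x1]
    cs,_=cv2.findContours(mm,cv2.RETR_EXTERNAL,cv2.CHAIN_APPROX_NONE);out=[]
    for c in sorted(cs,key=cv2.contourArea)[::-1][:n]:
        if cv2.contourArea(c)<minA: continue
        r=cv2.minAreaRect(c);b=px2w(cv2.boxPoints(r),z,K,W)
        e=b[1]-b[0];f=b[2]-b[1]
        if np.hypot(*e[:2])<np.hypot(*f[:2]): e,f=f,e
        out.append((px2w([r[0]],z,K,W)[0],np.linalg.norm(e),np.linalg.norm(f),np.degrees(np.arctan(e[1]/e[0])),np.array(r[0])))
    return out
def show(o):
    for q in o: print("w",q[0].round(4),"size",np.round(q[1:3],3),"ang",round(q[3],1),"px",q[4].round(0))
E
python3 - <<'E'
from h import *
d=np.load("top0.npz");im,K,W=d["im"],d["K"],d["W"]
h,s,v=cv2.split(cv2.cvtColor(im,cv2.COLOR_RGB2HSV))
m=((h>108)&(h<135)&(s<45)&(v>110)).astype(np.uint8)
show(rects(m,(150,215,210,370),.064,K,W));show(rects(m,(445,280,490,325),.035,K,W))
E
```

```text
w [0.4617 0.3519 0.064 ] size [0.338 0.033] ang -8.8 px [179. 293.]
w [ 0.4267 -0.3723  0.035 ] size [0.06  0.052] ang 3.9 px [467. 302.]
```

```bash
cat >> h.py <<'E'
def yaw(s):
    M=R.from_quat(s["tcp_rot"]).as_matrix(); return np.degrees(np.arctan2(M[1,0],M[0,0]))
def plan(*pts):
    s=ctrl.get_state();M=R.from_quat(s["tcp_rot"]).as_matrix();y=yaw(s)
    print("t",round(s["time"],2),"tcp",np.round(s["eef_pos"],4),"yaw",round(y,2),"F",np.round(s["contact_force"],1),"op",round(s["opening"],3))
    for p in pts:
        d=M.T@(np.array(p[:3])-s["eef_pos"]); t=-(p[3]-y); t=(t+180)%360-180 if len(p)<5 else t
        print("  ->",p,"shift",d.round(4),"turn",round(t,1))
E
python3 -c "
from h import *
plan((.42,-.372,.2,4),(.575,-.05,.22,85.5),(.49,.35,.22,171.2))"
```

```text
t 0.1 tcp [ 0.2115 -0.6404  0.238 ] yaw 18.26 F [0.3 0.8 0.6] op 1.0
  -> (0.42, -0.372, 0.2, 4) shift [ 0.2821 -0.1895  0.0385] turn 14.3
  -> (0.575, -0.05, 0.22, 85.5) shift [ 0.5302 -0.4467  0.0192] turn -67.2
  -> (0.49, 0.35, 0.22, 171.2) shift [ 0.5749 -0.8532  0.02  ] turn -152.9
```

Call:
send_rows(
  steps=[
    [0.04,-0.027,0.005,2,1],
    [0.08,-0.054,0.01,4,1],
    [0.12,-0.081,0.015,6,1],
    [0.16,-0.108,0.02,8,1],
    [0.2,-0.135,0.025,10,1],
    [0.24,-0.162,0.03,12,1],
    [0.282,-0.19,0.038,14.3,1],
    [0.282,-0.19,0.038,14.3,1],
    [0.282,-0.19,0.038,14.3,1],
  ],
)

```text
time: 1.0
eef_pos: [0.4202, -0.3709, 0.2007]
tcp_rot: [0.999, 0.036, -0.001, -0.0]
contact_force: [0.4, -0.4, -0.1]
opening: 1.001
finger_force: 0.0
```

Run:
```python
from h import *
im,K,W,s,c=grab("wrist"); save(im,"w1.png"); np.savez("w1.npz",im=im,K=K,W=W)
h,sa,v=cv2.split(cv2.cvtColor(im,cv2.COLOR_RGB2HSV))
m=((h>108)&(h<135)&(sa<45)&(v>100)).astype(np.uint8)
p=w2px([[.4267,-.3723,.035]],K,W)[0].astype(int);print(p,cv2.cvtColor(im,cv2.COLOR_RGB2HSV)[p[1],p[0]])
x,y=p;show(rects(m,(max(0,x-120),max(0,y-120),x+120,y+120),.035,K,W))
plan((.575,-.05,.22,85.5))
```

```text
[323 215] [108  24 140]
w [ 0.429  -0.3711  0.035 ] size [0.052 0.039] ang -78.3 px [323. 213.]
w [ 0.4452 -0.3536  0.035 ] size [0.018 0.018] ang -85.9 px [303. 192.]
t 1.05 tcp [ 0.4197 -0.3721  0.2011] yaw 4.03 F [ 0.2 -0.8  0.5] op 1.001
  -> (0.575, -0.05, 0.22, 85.5) shift [ 0.1775 -0.3104 -0.019 ] turn -81.5
```

View pics/w1.png

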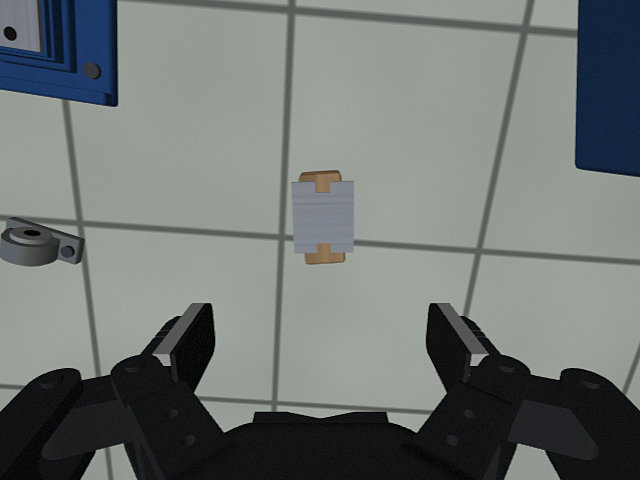

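The wrist view shows the plate nearly square at (292–354, 180–253) on its block. The bedplate's corner is at the upper left.

Call:
send_rows(
  steps=[
    [0.018,-0.031,-0.002,-8.2,1],
    [0.036,-0.062,-0.004,-16.4,1],
    [0.054,-0.093,-0.006,-24.6,1],
    [0.072,-0.124,-0.008,-32.8,1],
    [0.09,-0.155,-0.01,-41,1],
    [0.108,-0.186,-0.012,-49.2,1],
    [0.126,-0.217,-0.014,-57.4,1],
    [0.144,-0.248,-0.016,-65.6,1],
    [0.162,-0.279,-0.018,-73.8,1],
    [0.1775,-0.31,-0.019,-81.5,1],
    [0.1775,-0.31,-0.019,-81.5,1],
    [0.1775,-0.31,-0.019,-81.5,1],
  ],
)

```text
time: 2.25
eef_pos: [0.5756, -0.0519, 0.2204]
tcp_rot: [0.735, 0.678, -0.0, 0.0]
contact_force: [-0.3, -0.6, -0.3]
opening: 1.002
finger_force: 0.0
```

Run:
```python
from h import *
im,K,W,s,c=grab("wrist"); save(im,"w2.png"); np.savez("w2.npz",im=im,K=K,W=W)
h,sa,v=cv2.split(cv2.cvtColor(im,cv2.COLOR_RGB2HSV))
m=((sa<80)&(v>95)).astype(np.uint8)
p=w2px([[.5906,.0779,.05],[.5825,-.0313,.05],[.5734,-.1415,.05]],K,W).astype(int);print(p)
for x,y in p:
    show(rects(m,(max(0,x-60),max(0,y-60),x+60,y+60),.05,K,W,400,3));print()
d=np.load("w1.npz");im,K,W=d["im"],d["K"],d["W"]
g=im[...,2].astype(int)-im[...,1];m=(g>2).astype(np.uint8)
show(rects(m,(240,140,400,300),.035,K,W))
plan((.575,.2,.23,140),(.49,.35,.23,171.2))
```

```text
[[326  57]
 [326 199]
 [326 316]]
w [0.5883 0.0785 0.05  ] size [0.07 0.04] ang -4.6 px [324.  57.]

w [ 0.5797 -0.0307  0.05  ] size [0.069 0.04 ] ang -4.6 px [324. 199.]

w [ 0.5692 -0.19    0.05  ] size [0.115 0.032] ang -4.6 px [326. 361.]
w [ 0.5713 -0.1385  0.05  ] size [0.069 0.041] ang -4.6 px [324. 314.]

w [ 0.4257 -0.3715  0.035 ] size [0.062 0.051] ang 6.7 px [323. 217.]
t 2.3 tcp [ 0.5754 -0.0523  0.2203] yaw 85.32 F [ 0.4  0.3 -0.4] op 1.003
  -> (0.575, 0.2, 0.23, 140) shift [ 0.2514 -0.021  -0.0099] turn -54.7
  -> (0.49, 0.35, 0.23, 171.2) shift [ 0.3939 -0.1179 -0.0099] turn -85.9
```

View pics/w2.png

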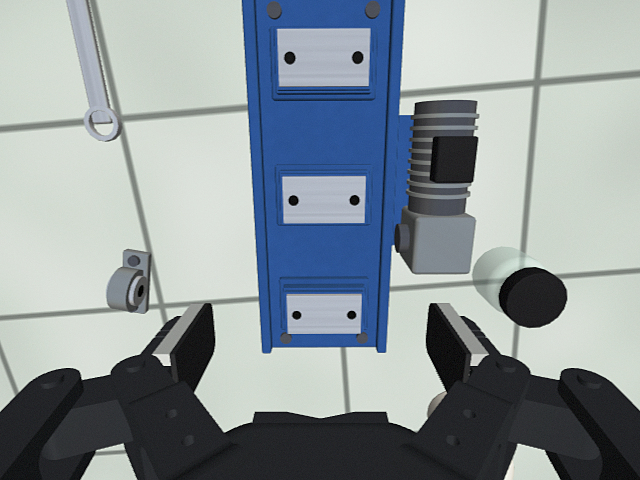

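The wrist view shows the three seats at (324,57), (324,199) and (324,314), all clear, with the motor to the right.

Call:
send_rows(
  steps=[
    [0.045,-0.004,-0.002,-8,1],
    [0.09,-0.008,-0.004,-16,1],
    [0.135,-0.012,-0.006,-24,1],
    [0.18,-0.016,-0.008,-32,1],
    [0.22,-0.02,-0.01,-40,1],
    [0.26,-0.03,-0.01,-48,1],
    [0.295,-0.05,-0.01,-56,1],
    [0.33,-0.072,-0.01,-64,1],
    [0.36,-0.095,-0.01,-72,1],
    [0.394,-0.118,-0.01,-80,1],
    [0.394,-0.118,-0.01,-85.9,1],
    [0.394,-0.118,-0.01,-85.9,1],
  ],
)

```text
time: 3.5
eef_pos: [0.4893, 0.3507, 0.2303]
tcp_rot: [0.076, 0.997, -0.0, 0.0]
contact_force: [0.1, -0.9, -0.6]
opening: 1.002
finger_force: 0.0
```

Run:
```python
from h import *
im,K,W,s,c=grab("wrist"); save(im,"w3.png"); np.savez("w3.npz",im=im,K=K,W=W)
g=im[...,2].astype(int)-im[...,1];sa=cv2.cvtColor(im,cv2.COLOR_RGB2HSV)[...,1];m=((g>2)&(sa<60)).astype(np.uint8)
p=w2px([[.4617,.3519,.064],[.63,.326,.064],[.294,.378,.064]],K,W);print(p)
show(rects(m,(200,0,440,380),.064,K,W))
plan((.4617,.3519,.15,171.2))
```

```text
[[315.41622837 192.25552717]
 [315.94901335 367.48671745]
 [315.09432783 -48.7866781 ]]
w [0.4556 0.3605 0.064 ] size [0.31 0.03] ang -7.6 px [324. 184.]
t 3.55 tcp [0.4897 0.3502 0.2303] yaw 171.12 F [ 1.4 -0.4  0.3] op 1.002
  -> (0.4617, 0.3519, 0.15, 171.2) shift [ 0.028  -0.0026  0.0803] turn -0.1
```

View pics/w3.png

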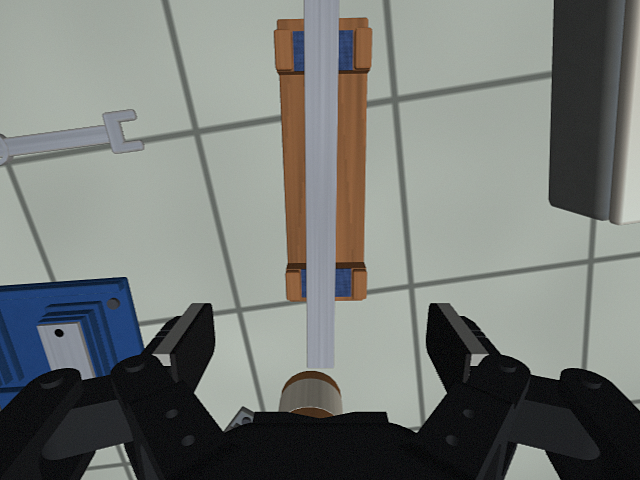

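The straightedge runs from (304–340, 0) to (307–334, 368), centred near column 321 and lying between the rest's lips.

Run:
```python
from h import *
d=np.load("w3.npz");im,K,W=d["im"],d["K"],d["W"]
g=im[...,2].astype(int)-im[...,1];sa=cv2.cvtColor(im,cv2.COLOR_RGB2HSV)[...,1];m=((g>2)&(sa<60))
P=[]
for r in list(range(85,260,5))+list(range(305,362,5)):
    x=np.flatnonzero(m[r,270:375])+270
    if len(x)>10:P.append(((np.percentile(x,1)+np.percentile(x,99))/2,r))
w=px2w(P,.064,K,W);k=np.polyfit(w[:,0],w[:,1],1);k=np.polyfit(*w[np.abs(np.polyval(k,w[:,0])-w[:,1])<.002][:,:2].T,1)
print("ang",np.degrees(np.arctan(k[0])),"y at .4617",np.polyval(k,.4617),len(w))
rows=np.flatnonzero(m[300:400,312:330].sum(1)>9)+300;print("end",rows.max(),px2w([[320.5,rows.max()+.5]],.064,K,W))
a=k[0];print("rest ctr from cross bars")
e=px2w([[320.5,rows.max()+.5]],.064,K,W)[0];t=np.arctan(a);c=e-.17*np.array([np.cos(t),np.sin(t),0]);print("mid",c)
# rest outline
hsv=cv2.cvtColor(im,cv2.COLOR_RGB2HSV);b=((hsv[...,0]<18)&(hsv[...,1]>110)).astype(np.uint8)
for r in (45,285):
    x=np.flatnonzero(b[r,250:400])+250;print("bar lip px",r,x.min(),x.max(),px2w([[(x.min()+x.max())/2,r]],.038,K,W))
plan((c[0],c[1],.063,np.degrees(t)+180))
```

```text
ang -8.891369225656009 y at .4617 0.35631572010198487 47
end 367 [[0.63068051 0.33036293 0.064     ]]
rest ctr from cross bars
mid [0.46272337 0.35663839 0.064     ]
bar lip px 45 275 370 [[0.34773293 0.37527909 0.038     ]]
bar lip px 285 286 365 [[0.55694458 0.34659932 0.038     ]]
t 3.55 tcp [0.4897 0.3502 0.2303] yaw 171.12 F [ 1.4 -0.4  0.3] op 1.002
  -> (np.float64(0.4627233715468916), np.float64(0.35663839351485754), 0.063, np.float64(171.108630774344)) shift [0.0277 0.0023 0.1673] turn 0.0
```

Call:
send_rows(
  steps=[
    [0.027,0.002,0.04,0,0.6],
    [0.027,0.002,0.08,0,0.6],
    [0.027,0.002,0.12,0,0.6],
    [0.027,0.002,0.15,0,0.6],
    [0.027,0.002,0.17,0,0.6],
    [0.027,0.002,0.185,0,0.6],
    [0.027,0.002,0.185,0,0.6],
    [0.027,0.002,0.185,0,-1],
    [0.027,0.002,0.185,0,-1],
    [0.027,0.002,0.185,0,-1],
    [0.027,0.002,0.185,0,-1],
    [0.027,0.002,0.185,0,-1],
  ],
  squeeze=50,
)

```text
time: 4.75
eef_pos: [0.4638, 0.3579, 0.0472]
tcp_rot: [0.075, 0.997, 0.0, 0.001]
contact_force: [-0.4, -1.5, 7.3]
opening: 0.296
finger_force: 51.5
```

```bash
python3 -c "
from h import *
plan((.4627,.3566,.15,171.1),(.575,.2,.15,130),(.5797,-.0307,.15,85.5))"
```

```text
t 4.75 tcp [0.4638 0.3579 0.0472] yaw 171.38 F [-0.4 -1.5  7.3] op 0.296
  -> (0.4627, 0.3566, 0.15, 171.1) shift [ 0.0006 -0.0013 -0.1028] turn 0.3
  -> (0.575, 0.2, 0.15, 130) shift [-0.1339 -0.1393 -0.1026] turn 41.4
  -> (0.5797, -0.0307, 0.15, 85.5) shift [-0.1731 -0.3667 -0.1027] turn 85.9
```

Call:
send_rows(
  steps=[
    [0,0,-0.01,0,-1],
    [0,0,-0.03,0,-1],
    [0,0,-0.065,0,-1],
    [0,0,-0.105,0,-1],
    [0,0,-0.145,0,-1],
    [-0.02,-0.02,-0.173,0,-1],
    [-0.045,-0.05,-0.173,7,-1],
    [-0.075,-0.08,-0.173,14,-1],
    [-0.105,-0.11,-0.173,22,-1],
    [-0.13,-0.145,-0.173,30,-1],
    [-0.145,-0.18,-0.173,38,-1],
    [-0.15,-0.215,-0.173,46,-1],
  ],
)

```text
time: 5.95
eef_pos: [0.5785, 0.1208, 0.2169]
tcp_rot: [0.462, 0.887, -0.0, -0.001]
contact_force: [0.5, 0.1, -4.3]
opening: 0.298
finger_force: 50.2
```

```bash
python3 -c "
from h import *
plan((.5797,-.0307,.15,85.5))"
```

```text
t 5.95 tcp [0.5785 0.1208 0.2169] yaw 125.0 F [ 0.5  0.1 -4.3] op 0.298
  -> (0.5797, -0.0307, 0.15, 85.5) shift [-0.1249 -0.0858  0.0668] turn 39.5
```

Call:
send_rows(
  steps=[
    [-0.03,-0.02,0,7,-1],
    [-0.06,-0.041,0,14,-1],
    [-0.09,-0.061,0.01,21,-1],
    [-0.115,-0.078,0.02,28,-1],
    [-0.125,-0.086,0.035,35,-1],
    [-0.125,-0.086,0.05,39.5,-1],
    [-0.125,-0.086,0.067,39.5,-1],
    [-0.125,-0.086,0.067,39.5,-1],
    [-0.125,-0.086,0.067,39.5,-1],
  ],
)

```text
time: 6.85
eef_pos: [0.5799, -0.0288, 0.1504]
tcp_rot: [0.732, 0.681, -0.001, -0.001]
contact_force: [-0.6, -0.3, -4.9]
opening: 0.292
finger_force: 50.1
```

Run:
```python
from h import *
im,K,W,s,c=grab("wrist"); np.savez("w4.npz",im=im,K=K,W=W)
im2,K2,W2,_,_=grab("scene");np.savez("s4.npz",im=im2,K=K2,W=W2)
save(np.hstack([im[:,100:540],cv2.resize(im2[190:360,180:480],None,fx=1.2,fy=480/170)[:, :360]]),"w4.png")
plan((.5797,-.0307,.072,85.5))
```

```text
t 6.95 tcp [ 0.5813 -0.0291  0.1522] yaw 85.89 F [ 0.3  0.3 -3.8] op 0.295
  -> (0.5797, -0.0307, 0.072, 85.5) shift [-0.0017 -0.0015  0.0802] turn 0.4
```

View pics/w4.png

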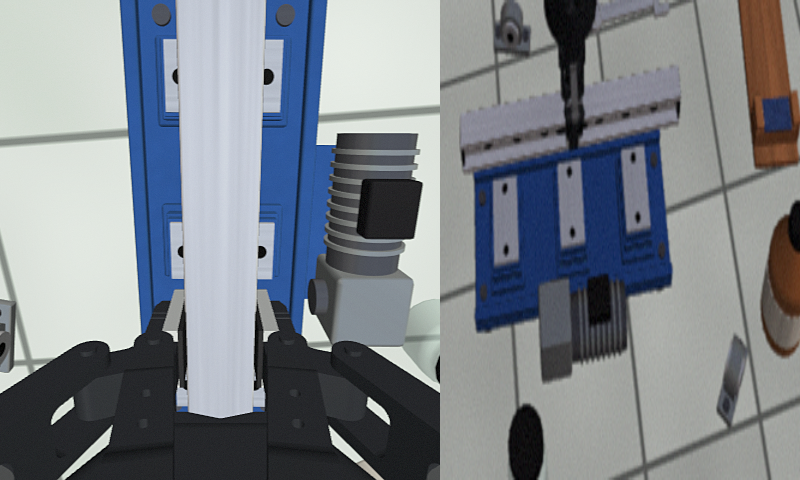

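The straightedge is level in the grip and centred on the seats' column in the wrist view (both near column 220–221). Next I lower it.

Call:
send_rows(
  steps=[
    [-0.0025,-0.0005,0.02,0.2,-1],
    [-0.0025,-0.0005,0.045,0.2,-1],
    [-0.0025,-0.0005,0.06,0.2,-1],
    [-0.0025,-0.0005,0.07,0.2,-1],
    [-0.0025,-0.0005,0.076,0.2,-1],
    [-0.0025,-0.0005,0.079,0.2,-1],
    [-0.0025,-0.0005,0.079,0.2,-1],
  ],
)

```text
time: 7.65
eef_pos: [0.5805, -0.0318, 0.0727]
tcp_rot: [0.733, 0.68, 0.0, 0.0]
contact_force: [0.6, 0.2, -5.0]
opening: 0.297
finger_force: 50.1
```

```bash
python3 -c "
from h import *
plan((.5797,-.0317,.067,85.5))"
```

```text
t 7.65 tcp [ 0.5805 -0.0318  0.0727] yaw 85.67 F [ 0.6  0.2 -5. ] op 0.297
  -> (0.5797, -0.0317, 0.067, 85.5) shift [ 0.     -0.0008  0.0057] turn 0.2
```

Call:
send_rows(
  steps=[
    [0,-0.0005,0.002,0.2,-1],
    [0,-0.0005,0.0035,0.2,-1],
    [0,-0.0005,0.005,0.2,-1],
    [0,-0.0005,0.005,0.2,-1],
  ],
)

```text
time: 8.05
eef_pos: [0.5797, -0.0317, 0.0673]
tcp_rot: [0.735, 0.679, 0.0, 0.0]
contact_force: [0.1, -0.7, -4.7]
opening: 0.297
finger_force: 50.3
```

Call:
send_rows(
  steps=[
    [0,0,0.001,0,-1],
    [0,0,0.001,0,-1],
    [0,0,0.002,0,-1],
    [0,0,0.002,0,-1],
  ],
)

```text
time: 8.45
eef_pos: [0.5799, -0.0317, 0.0672]
tcp_rot: [0.734, 0.679, -0.0, -0.0]
contact_force: [-6.2, 1.0, 6.9]
opening: 0.293
finger_force: 51.8
```

Call:
send_rows(
  steps=[
    [0,0,-0.001,0,-1],
    [0,0,-0.001,0,0],
    [0,0,-0.001,0,0.2],
    [0,0,-0.001,0,0.5],
    [0,0,-0.001,0,0.5],
    [0,0,-0.02,0,0.5],
    [0,0,-0.05,0,0.5],
    [0,0,-0.09,0,0],
    [0,0,-0.13,0,0],
    [0,0,-0.13,0,-1],
    [0,0,-0.13,0,-1],
  ],
)

```text
time: 9.55
eef_pos: [0.5804, -0.0319, 0.1969]
tcp_rot: [0.735, 0.679, 0.001, 0.001]
contact_force: [-1.0, 0.6, -1.1]
opening: 0.17
finger_force: 0.0
```

Run:
```python
from h import *
im,K,W,s,c=grab("wrist"); save(im,"w5.png"); np.savez("w5.npz",im=im,K=K,W=W)
def mid(roi,z,rng):
    g=im[...,2].astype(int)-im[...,1]
h,sa,v=cv2.split(cv2.cvtColor(im,cv2.COLOR_RGB2HSV))
m=((sa<80)&(v>95))
ed=w2px([[.5797-.1*.0785,-.0307-.1,.084],[.5797,-.0307,.084],[.5797+.155*.0785,-.0307+.155,.084]],K,W);print(ed)
it,Kt,Wt,_,_=grab("top");g=it[...,2].astype(int)-it[...,1];st=cv2.cvtColor(it,cv2.COLOR_RGB2HSV)[...,1]
save(cv2.resize(it[190:300,240:420],None,fx=4,fy=4),"t5.png")
cv2.imwrite("pics/x5.png",cv2.cvtColor(np.hstack([cv2.resize(im,(400,300)),cv2.resize(it[190:300,250:410],(400,300))]),cv2.COLOR_RGB2BGR))
plan((.5797+.155*.0785,-.0307+.155,.11,85.5),(.5797-.155*.0785,-.0307-.155,.11,85.5))
```

```text
[[319.32667221 362.05486082]
 [319.13326716 240.87244095]
 [318.7313657  -10.94823877]]
t 9.65 tcp [ 0.5788 -0.0315  0.1938] yaw 85.47 F [-0.1  0.   0.3] op 0.002
  -> (0.5918675, 0.1243, 0.11, 85.5) shift [0.1563 0.0009 0.0838] turn -0.0
  -> (0.5675325, -0.1857, 0.11, 85.5) shift [-0.1546  0.0012  0.0837] turn -0.0
```

View pics/x5.png

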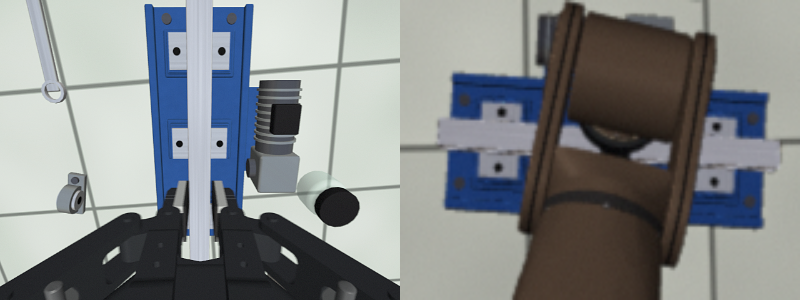

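The straightedge lies along all three seats, with its ends overhanging the bedplate about equally. Now I press the +y end.

Call:
send_rows(
  steps=[
    [0.045,0.001,0.02,0,-1],
    [0.09,0.001,0.04,0,-1],
    [0.13,0.001,0.06,0,-1],
    [0.1555,0.001,0.08,0,-1],
    [0.1555,0.001,0.093,0,-1],
    [0.1555,0.001,0.096,0,-1],
    [0.1555,0.001,0.096,0,-1],
    [0.1555,0.001,0.096,0,-1],
  ],
)

```text
time: 10.45
eef_pos: [0.5935, 0.1221, 0.0999]
tcp_rot: [0.735, 0.678, 0.0, 0.0]
contact_force: [-0.8, 0.2, 0.3]
opening: 0.001
finger_force: 0.0
```

Call:
send_rows(
  steps=[
    [0,0,0.002,0,-1],
    [0,0,0.004,0,-1],
    [0,0,0.005,0,-1],
    [0,0,0.005,0,-1],
  ],
)

```text
time: 10.85
eef_pos: [0.5929, 0.123, 0.0943]
tcp_rot: [0.735, 0.678, -0.0, -0.0]
contact_force: [0.3, -0.0, 0.4]
opening: -0.005
finger_force: 0.0
```

Call:
send_rows(
  steps=[
    [0,0,0.001,0,-1],
    [0,0,0.002,0,-1],
    [0,0,0.002,0,-1],
  ],
)

```text
time: 11.15
eef_pos: [0.5929, 0.1233, 0.0922]
tcp_rot: [0.734, 0.679, -0.0, -0.0]
contact_force: [-0.7, -0.5, -0.1]
opening: 0.001
finger_force: 0.0
```

Next I lower in 1 mm calls to find contact and then firmness.

Call:
send_rows(
  steps=[
    [0,0,0.001,0,-1],
    [0,0,0.001,0,-1],
  ],
)

```text
time: 11.35
eef_pos: [0.5931, 0.1233, 0.0921]
tcp_rot: [0.734, 0.679, -0.0, 0.0]
contact_force: [-3.3, -0.8, 4.6]
opening: -0.0
finger_force: 2.1
```

Call:
send_rows(
  steps=[
    [0,0,0.001,0,-1],
    [0,0,0.001,0,-1],
  ],
)

```text
time: 11.55
eef_pos: [0.5937, 0.1233, 0.0921]
tcp_rot: [0.734, 0.679, 0.001, 0.001]
contact_force: [-2.7, -0.4, 6.4]
opening: 0.0
finger_force: 3.6
```

Call:
send_rows(
  steps=[
    [0,0,0.001,0,-1],
    [0,0,0.001,0,-1],
  ],
)

```text
time: 11.75
eef_pos: [0.5945, 0.1233, 0.092]
tcp_rot: [0.735, 0.679, 0.001, 0.001]
contact_force: [-1.4, -0.2, 8.0]
opening: 0.002
finger_force: 4.7
```

The +y end is firm at once. Now I press the other end.

Call:
send_rows(
  steps=[
    [0,0,-0.01,0,-1],
    [0,0,-0.03,0,-1],
    [-0.05,0,-0.04,0,-1],
    [-0.1,0,-0.04,0,-1],
    [-0.15,0,-0.04,0,-1],
    [-0.2,0,-0.04,0,-1],
    [-0.25,0,-0.04,0,-1],
    [-0.29,0,-0.03,0,-1],
    [-0.31,0.001,-0.01,0,-1],
    [-0.31,0.001,-0.007,0,-1],
    [-0.31,0.001,-0.005,0,-1],
    [-0.31,0.001,-0.005,0,-1],
  ],
)

```text
time: 12.95
eef_pos: [0.5695, -0.1847, 0.0943]
tcp_rot: [0.734, 0.679, 0.0, -0.0]
contact_force: [0.3, -0.0, -0.3]
opening: 0.001
finger_force: 0.0
```

```bash
python3 -c "
from h import *
plan((.5797-.155*.0785,-.0307-.155,.092,85.5))"
```

```text
t 12.95 tcp [ 0.5695 -0.1847  0.0943] yaw 85.53 F [ 0.3 -0.  -0.3] op 0.001
  -> (0.5675325, -0.1857, 0.092, 85.5) shift [-0.0012 -0.0019  0.0023] turn 0.0
```

Call:
send_rows(
  steps=[
    [0,-0.0015,0.001,0,-1],
    [0,-0.0015,0.002,0,-1],
    [0,-0.0015,0.003,0,-1],
    [0,-0.0015,0.003,0,-1],
  ],
)

```text
time: 13.35
eef_pos: [0.5681, -0.1853, 0.0916]
tcp_rot: [0.734, 0.679, 0.0, 0.0]
contact_force: [0.6, 0.2, -0.2]
opening: -0.0
finger_force: 0.3
```

Call:
send_rows(
  steps=[
    [0,0,0.001,0,-1],
    [0,0,0.0015,0,-1],
    [0,0,0.0015,0,-1],
  ],
)

```text
time: 13.65
eef_pos: [0.568, -0.1858, 0.0898]
tcp_rot: [0.735, 0.679, 0.0, 0.0]
contact_force: [-0.1, 1.0, 0.4]
opening: -0.001
finger_force: 0.3
```

Call:
send_rows(
  steps=[
    [0,0,0.001,0,-1],
    [0,0,0.0015,0,-1],
    [0,0,0.0015,0,-1],
  ],
)

```text
time: 13.95
eef_pos: [0.5681, -0.186, 0.0886]
tcp_rot: [0.735, 0.679, -0.0, 0.0]
contact_force: [-0.1, -0.2, 0.9]
opening: -0.003
finger_force: 0.9
```

Call:
send_rows(
  steps=[
    [0,0,0.001,0,-1],
    [0,0,0.0015,0,-1],
    [0,0,0.0015,0,-1],
  ],
)

```text
time: 14.25
eef_pos: [0.5684, -0.1861, 0.0884]
tcp_rot: [0.734, 0.679, 0.0, 0.0]
contact_force: [-1.4, 0.4, 7.6]
opening: -0.001
finger_force: 3.6
```

The −y end sank from .092 to .0884 under less than 2 N and then went firm, so seat_a is low. I go back over the middle to check the straightedge and then pick it up.

Call:
send_rows(
  steps=[
    [0,0,-0.005,0,-1],
    [0,0,-0.015,0,-1],
    [0,0,-0.04,0,-1],
    [0,0,-0.08,0,-0.5],
    [0.04,0,-0.1,0,0.2],
    [0.08,0,-0.1,0,0.6],
    [0.12,0,-0.1,0,0.6],
    [0.155,0,-0.1,0,0.6],
    [0.155,0,-0.1,0,0.6],
    [0.155,0,-0.1,0,0.6],
  ],
)

```text
time: 15.25
eef_pos: [0.5801, -0.0307, 0.187]
tcp_rot: [0.734, 0.679, -0.0, 0.0]
contact_force: [0.9, 0.1, 0.1]
opening: 0.799
finger_force: 0.0
```

Run:
```python
from h import *
im,K,W,s,c=grab("wrist"); save(im,"w6.png"); np.savez("w6.npz",im=im,K=K,W=W)
d=np.load("w5.npz")
for im,K,W in((d["im"],d["K"],d["W"]),(im,K,W)):
    sa=cv2.cvtColor(im,cv2.COLOR_RGB2HSV)[...,1];P=[]
    for r in list(range(5,40,4))+list(range(135,185,4)):
        x=np.flatnonzero(sa[r,:]<80);x=x[(x>270)&(x<370)]
        # contiguous run around 320
        run=[320];
        for dd in(-1,1):
            q=320
            while sa[r,q]<80 and 250<q<390:q+=dd
            run.append(q)
        P.append(((run[1]+run[2])/2,r,run[2]-run[1]))
    P=np.array(P);w=px2w(P[:,:2],.084,K,W);k=np.polyfit(w[:,1],w[:,0],1)
    print("dir",90-np.degrees(np.arctan(k[0])),"x at y=-.0307",np.polyval(k,-.0307),P[:,2])
plan((.5797,-.031,.067,85.5))
```

```text
dir 85.29923499048223 x at y=-.0307 0.5793096562376298 [140. 140.  45.  44.  45.  44.  44.  43.  43.  41.  41.  41.  41.  41.
  41.  40.  40.  40.  40.  40.  40.  39.]
dir 84.22765426201656 x at y=-.0307 0.5782252962644513 [140.  46.  46.  46.  46.  46.  45.  45.  45.  42.  42.  42.  42.  42.
  42.  42.  42.  42.  42.  41.  41.  41.]
t 15.3 tcp [ 0.5801 -0.0315  0.1869] yaw 85.49 F [-0.1  0.1 -0.4] op 0.799
  -> (0.5797, -0.031, 0.067, 85.5) shift [ 0.0005 -0.0005  0.1199] turn -0.0
```

Call:
send_rows(
  steps=[
    [0,-0.001,0.04,0.5,0.6],
    [0,-0.001,0.08,0.5,0.6],
    [0,-0.001,0.105,0.5,0.6],
    [0,-0.001,0.119,0.5,0.6],
    [0,-0.001,0.119,0.5,0.6],
    [0,-0.001,0.119,0.5,-1],
    [0,-0.001,0.119,0.5,-1],
    [0,-0.001,0.119,0.5,-1],
    [0,-0.001,0.119,0.5,-1],
    [0,-0.001,0.119,0.5,-1],
  ],
)

```text
time: 16.3
eef_pos: [0.5804, -0.0315, 0.07]
tcp_rot: [0.737, 0.675, 0.001, 0.001]
contact_force: [-0.9, -0.0, 6.6]
opening: 0.29
finger_force: 51.1
```

```bash
python3 -c "
from h import *
plan((.5797,-.031,.22,85.5),(.578,.12,.22,125),(.4638,.3575,.22,171.2))"
```

```text
t 16.3 tcp [ 0.5804 -0.0315  0.07  ] yaw 84.97 F [-0.9 -0.   6.6] op 0.29
  -> (0.5797, -0.031, 0.22, 85.5) shift [ 0.0003 -0.0003 -0.15  ] turn -0.5
  -> (0.578, 0.12, 0.22, 125) shift [ 0.1506 -0.0152 -0.1502] turn -40.0
  -> (0.4638, 0.3575, 0.22, 171.2) shift [ 0.3772 -0.1498 -0.1508] turn -86.2
```

Call:
send_rows(
  steps=[
    [0,0,-0.01,0,-1],
    [0,0,-0.04,0,-1],
    [0,0,-0.08,0,-1],
    [0,0,-0.12,0,-1],
    [0.01,0,-0.15,-2,-1],
    [0.04,-0.002,-0.155,-9,-1],
    [0.08,-0.005,-0.155,-17,-1],
    [0.12,-0.01,-0.155,-25,-1],
    [0.155,-0.016,-0.155,-33,-1],
    [0.19,-0.03,-0.155,-41,-1],
    [0.225,-0.045,-0.155,-49,-1],
    [0.26,-0.063,-0.155,-57,-1],
  ],
)

```text
time: 17.5
eef_pos: [0.5377, 0.2346, 0.2214]
tcp_rot: [0.323, 0.946, -0.001, -0.001]
contact_force: [0.8, -0.8, -4.1]
opening: 0.294
finger_force: 50.1
```

```bash
python3 -c "
from h import *
plan((.4638,.3575,.15,171.4))"
```

```text
t 17.5 tcp [0.5377 0.2346 0.2214] yaw 142.29 F [ 0.8 -0.8 -4.1] op 0.294
  -> (0.4638, 0.3575, 0.15, 171.4) shift [0.1335 0.0522 0.0715] turn -29.1
```

Call:
send_rows(
  steps=[
    [0.035,0.014,0,-7.5,-1],
    [0.07,0.028,0,-15,-1],
    [0.105,0.042,0,-22,-1],
    [0.1335,0.052,0,-29,-1],
    [0.1335,0.052,0.03,-29,-1],
    [0.1335,0.052,0.06,-29,-1],
    [0.1335,0.052,0.09,-29,-1],
    [0.1335,0.052,0.1,-29,-1],
    [0.1335,0.052,0.1,-29,-1],
  ],
)

```text
time: 18.4
eef_pos: [0.4641, 0.3556, 0.1199]
tcp_rot: [0.079, 0.997, -0.002, -0.003]
contact_force: [1.2, -0.7, -4.9]
opening: 0.295
finger_force: 49.9
```

Run:
```python
from h import *
im,K,W,s,c=grab("wrist"); save(im,"w7.png")
sc=grab("scene")[0]
save(np.hstack([im[:,80:560],cv2.resize(sc[110:330,370:520],(320,480))]),"x7.png")
plan((.4638,.3575,.05,171.4))
```

```text
t 18.5 tcp [0.4667 0.3568 0.1238] yaw 170.96 F [ 0.8  0.3 -4.1] op 0.292
  -> (0.4638, 0.3575, 0.05, 171.4) shift [0.0031 0.0001 0.0738] turn -0.4
```

View pics/x7.png

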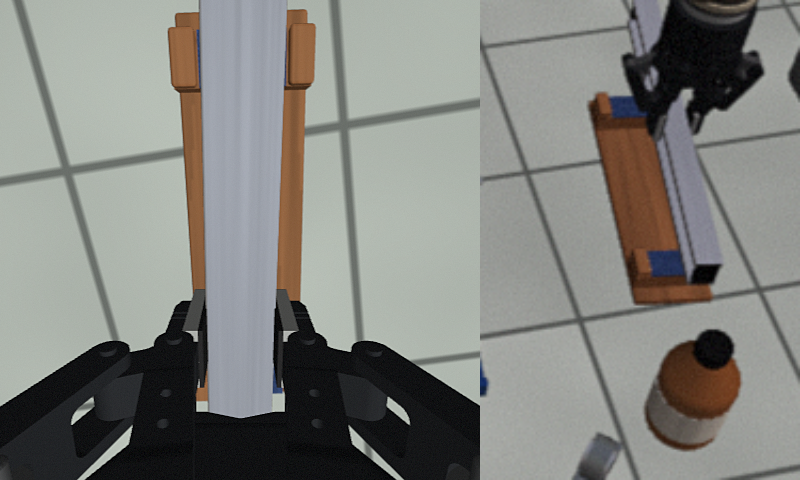

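The straightedge hangs over the rest between the lips, about 3 mm left of centre at the near end. I shift and turn slightly while lowering.

Call:
send_rows(
  steps=[
    [0.001,0.002,0.02,-1,-1],
    [0.001,0.002,0.04,-1,-1],
    [0.001,0.002,0.055,-1,-1],
    [0.001,0.002,0.065,-1,-1],
    [0.001,0.002,0.068,-1,-1],
    [0.001,0.002,0.07,-1,-1],
    [0.001,0.002,0.07,-1,-1],
  ],
)

```text
time: 19.2
eef_pos: [0.466, 0.359, 0.0535]
tcp_rot: [0.07, 0.998, 0.0, 0.001]
contact_force: [0.8, 0.1, -4.3]
opening: 0.298
finger_force: 50.0
```

Call:
send_rows(
  steps=[
    [0,0,0.001,0,-1],
    [0,0,0.002,0,-1],
    [0,0,0.002,0,-1],
  ],
)

```text
time: 19.5
eef_pos: [0.4655, 0.3588, 0.051]
tcp_rot: [0.07, 0.998, 0.0, 0.0]
contact_force: [-0.8, -0.2, -4.4]
opening: 0.291
finger_force: 50.0
```

Call:
send_rows(
  steps=[
    [0,0,0.001,0,-1],
    [0,0,0.002,0,-1],
    [0,0,0.002,0,-1],
  ],
)

```text
time: 19.8
eef_pos: [0.4657, 0.3589, 0.0499]
tcp_rot: [0.07, 0.998, -0.0, 0.0]
contact_force: [-2.3, -2.5, 3.4]
opening: 0.294
finger_force: 51.0
```

Call:
send_rows(
  steps=[
    [0,0,0,0,0],
    [0,0,0,0,0.4],
    [0,0,0,0,0.6],
    [0,0,0,0,0.6],
    [0,0,-0.02,0,0.6],
    [0,0,-0.06,0,0.6],
    [0,0,-0.11,0,0.8],
    [0,0,-0.16,0,1],
    [0,0,-0.18,0,1],
    [0,0,-0.18,0,1],
  ],
)

```text
time: 20.8
eef_pos: [0.4677, 0.36, 0.2344]
tcp_rot: [0.07, 0.998, 0.003, 0.004]
contact_force: [0.2, -0.3, 0.8]
opening: 1.004
finger_force: 0.0
```

Run:
```python
from h import *
im,K,W,s,c=grab("wrist"); save(im,"w8.png")
g=im[...,2].astype(int)-im[...,1];sa=cv2.cvtColor(im,cv2.COLOR_RGB2HSV)[...,1];m=((g>2)&(sa<60))
hsv=cv2.cvtColor(im,cv2.COLOR_RGB2HSV);b=((hsv[...,0]<18)&(hsv[...,1]>110))
for r in range(20,400,30):
    x=np.flatnonzero(m[r,260:390])+260;y=np.flatnonzero(b[r,240:400])+240
    print(r,(x.min(),x.max()) if len(x) else 0,(y.min(),y.max()) if len(y) else 0)
plan((.57,.15,.23,110),(.57,-.1,.23,60),(.44,-.3715,.2,6))
```

```text
20 (np.int64(302), np.int64(335)) 0
50 (np.int64(302), np.int64(334)) (np.int64(272), np.int64(359))
80 (np.int64(287), np.int64(334)) (np.int64(269), np.int64(362))
110 (np.int64(302), np.int64(333)) (np.int64(275), np.int64(357))
140 (np.int64(303), np.int64(333)) (np.int64(276), np.int64(357))
170 (np.int64(303), np.int64(332)) (np.int64(277), np.int64(356))
200 (np.int64(303), np.int64(332)) (np.int64(278), np.int64(355))
230 (np.int64(303), np.int64(331)) (np.int64(279), np.int64(354))
260 (np.int64(303), np.int64(331)) (np.int64(281), np.int64(354))
290 (np.int64(293), np.int64(331)) (np.int64(279), np.int64(356))
320 (np.int64(304), np.int64(329)) 0
350 (np.int64(304), np.int64(329)) 0
380 (np.int64(304), np.int64(328)) 0
t 20.85 tcp [0.4663 0.3592 0.2309] yaw 171.97 F [-0.4 -0.5 -0.7] op 1.004
  -> (0.57, 0.15, 0.23, 110) shift [-0.1319 -0.1927  0.0009] turn 62.0
  -> (0.57, -0.1, 0.23, 60) shift [-1.668e-01 -4.402e-01  4.000e-04] turn 112.0
  -> (0.44, -0.3715, 0.2, 6) shift [-0.0759 -0.7273  0.0293] turn 166.0
```

The straightedge is on its rest, centred between the lips. Now the packing plate.

Call:
send_rows(
  steps=[
    [-0.026,-0.038,0,8,1],
    [-0.052,-0.076,0,16,1],
    [-0.078,-0.114,0,24,1],
    [-0.104,-0.152,0,32,1],
    [-0.13,-0.19,0,40,1],
    [-0.137,-0.235,0,48,1],
    [-0.144,-0.28,0,56,1],
    [-0.151,-0.32,0,64,1],
    [-0.158,-0.36,0,72,1],
    [-0.165,-0.4,0,80,1],
    [-0.165,-0.44,0,88,1],
    [-0.155,-0.48,0,96,1],
  ],
)

```text
time: 22.05
eef_pos: [0.5508, -0.1396, 0.2256]
tcp_rot: [0.79, 0.613, -0.001, -0.002]
contact_force: [0.7, -0.3, 0.0]
opening: 1.005
finger_force: 0.0
```

```bash
python3 -c "
from h import *
plan((.43,-.3715,.17,6))"
```

```text
t 22.05 tcp [ 0.5508 -0.1396  0.2256] yaw 75.63 F [ 0.7 -0.3  0. ] op 1.005
  -> (0.43, -0.3715, 0.17, 6) shift [-0.2546 -0.0592  0.0556] turn 69.6
```

Call:
send_rows(
  steps=[
    [-0.03,-0.007,0.0,8,1],
    [-0.06,-0.014,0.0,16,1],
    [-0.09,-0.021,0.01,24,1],
    [-0.12,-0.028,0.02,32,1],
    [-0.15,-0.035,0.03,40,1],
    [-0.18,-0.042,0.04,48,1],
    [-0.21,-0.049,0.05,56,1],
    [-0.235,-0.055,0.055,64,1],
    [-0.2545,-0.059,0.055,69.6,1],
    [-0.2545,-0.059,0.055,69.6,1],
    [-0.2545,-0.059,0.055,69.6,1],
  ],
)

```text
time: 23.15
eef_pos: [0.4321, -0.3699, 0.1716]
tcp_rot: [0.998, 0.056, -0.001, -0.002]
contact_force: [0.6, 0.8, -1.1]
opening: 0.998
finger_force: 0.0
```

Run:
```python
from h import *
im,K,W,s,c=grab("wrist"); save(im,"w9.png")
g=im[...,2].astype(int)-im[...,1];sa=cv2.cvtColor(im,cv2.COLOR_RGB2HSV)[...,1];m=((g>2)&(sa<60)).astype(np.uint8)
o=rects(m,(220,120,420,300),.035,K,W);show(o)
p=o[0][0];plan((p[0],p[1],.036,o[0][3]))
```

```text
w [ 0.426  -0.3712  0.035 ] size [0.062 0.051] ang 3.9 px [323. 239.]
t 23.2 tcp [ 0.4325 -0.3697  0.1721] yaw 6.44 F [ 0.5 -0.7 -0.5] op 0.996
  -> (np.float64(0.4259827872295012), np.float64(-0.37119317179431993), 0.036, np.float64(3.873185808021789)) shift [-0.0065  0.0011  0.1361] turn 2.6
```

Call:
send_rows(
  steps=[
    [-0.0065,0.001,0.04,2.5,1],
    [-0.0065,0.001,0.08,2.5,1],
    [-0.0065,0.001,0.11,2.5,1],
    [-0.0065,0.001,0.13,2.5,1],
    [-0.0065,0.001,0.14,2.5,1],
    [-0.0065,0.001,0.14,2.5,1],
    [-0.0065,0.001,0.14,2.5,1],
  ],
)

```text
time: 23.9
eef_pos: [0.4273, -0.3727, 0.0347]
tcp_rot: [0.999, 0.034, 0.0, 0.001]
contact_force: [-0.5, -0.3, 0.3]
opening: 0.998
finger_force: 0.0
```

Call:
send_rows(
  steps=[
    [0,0,0,0,0.4],
    [0,0,0,0,-1],
    [0,0,0,0,-1],
    [0,0,0,0,-1],
    [0,0,0,0,-1],
  ],
  squeeze=25,
)

```text
time: 24.4
eef_pos: [0.4272, -0.3733, 0.0353]
tcp_rot: [0.999, 0.034, 0.001, 0.001]
contact_force: [-0.5, 1.3, 6.1]
opening: 0.594
finger_force: 25.9
```

Run:
```python
from h import *
im,K,W,s,c=grab("wrist"); save(im[130:480,130:510],"w10.png")
plan((.5713,-.1390,.12,-4.5))
```

```text
t 24.45 tcp [ 0.4272 -0.3733  0.0353] yaw 3.87 F [0. 1. 7.] op 0.597
  -> (0.5713, -0.139, 0.12, -4.5) shift [ 0.1597 -0.2239 -0.0849] turn 8.4
```

View pics/w10.png

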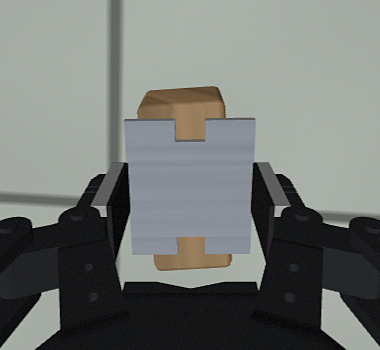

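The plate is squarely between the pads (rows 119–254 in the crop, pads near its middle). I lift it and carry it over seat_a.

Call:
send_rows(
  steps=[
    [0,0,-0.01,0,-1],
    [0,0,-0.04,0,-1],
    [0,0,-0.08,0,-1],
    [0.02,-0.028,-0.1,1,-1],
    [0.045,-0.063,-0.1,2.5,-1],
    [0.07,-0.098,-0.1,4,-1],
    [0.095,-0.133,-0.1,5,-1],
    [0.12,-0.168,-0.1,6,-1],
    [0.145,-0.203,-0.1,7.5,-1],
    [0.16,-0.224,-0.095,8.4,-1],
    [0.16,-0.224,-0.085,8.4,-1],
    [0.16,-0.224,-0.085,8.4,-1],
  ],
)

```text
time: 25.65
eef_pos: [0.5696, -0.1374, 0.1169]
tcp_rot: [0.999, -0.039, -0.002, -0.001]
contact_force: [-0.7, 0.0, -1.8]
opening: 0.594
finger_force: 26.5
```

Run:
```python
from h import *
im,K,W,s,c=grab("wrist"); save(im[100:480,120:520],"w11.png");np.savez("w11.npz",im=im,K=K,W=W)
plan((.5713,-.139,.0503,-4.5))
```

```text
t 25.7 tcp [ 0.5698 -0.1383  0.1175] yaw -4.52 F [ 0.8  0.5 -0.8] op 0.594
  -> (0.5713, -0.139, 0.0503, -4.5) shift [0.0018 0.0007 0.0672] turn -0.0
```

View pics/w11.png

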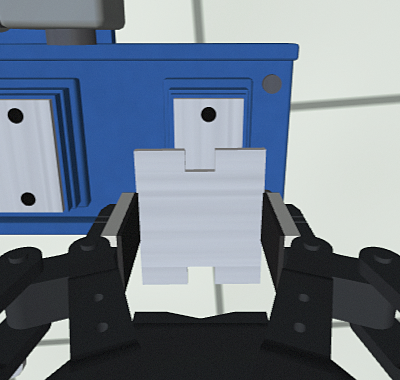

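The plate is held level. The far end of seat_a shows at columns 173–243, row 97 (crop), against the plate at columns 134–266. I compute the offset from these.

Run:
```python
from h import *
d=np.load("w11.npz");im,K,W=d["im"],d["K"],d["W"]
sa=cv2.cvtColor(im,cv2.COLOR_RGB2HSV)[...,1]
m=(sa<80)
# seat edges by scanline, rows above plate
for r in (210,220,230,240):
    x=np.flatnonzero(m[r,280:375])+280;print(r,x.min(),x.max(),px2w([[(x.min()+x.max())/2,r]],.047,K,W)[0].round(4))
col=np.flatnonzero(m[150:240,310]);print("far row",col.min()+150)
u=np.array([np.cos(np.radians(-4.5)),np.sin(np.radians(-4.5)),0])
f=px2w([[328,col.min()+150]],.047,K,W)[0];print("seat_a est",f-.035*u)
s=ctrl.get_state();zt=s["eef_pos"][2]-.0033+.003
for r in(270,300,330):
    x=np.flatnonzero(m[r,230:400])+230;print("plate",r,x.min(),x.max())
c=px2w([[120+134,100+150],[120+266,100+150],[120+143,100+284],[120+260,100+284]],zt,K,W);print("plate ctr",c.mean(0),"lens",np.linalg.norm(c[0]-c[1]),np.linalg.norm(c[0]-c[2]))
M=R.from_quat(s["tcp_rot"]).as_matrix()
print("shift",M.T@((f-.035*u)-c.mean(0)), "ang front",np.degrees(np.arctan2(*(c[0]-c[1])[[1,0]]))-90)
```

```text
210 294 363 [ 0.5996 -0.1434  0.047 ]
220 294 362 [ 0.5937 -0.1427  0.047 ]
230 294 362 [ 0.5878 -0.1423  0.047 ]
240 294 362 [ 0.5817 -0.1419  0.047 ]
far row 198
seat_a est [ 0.57169036 -0.14090969  0.047     ]
plate 270 255 384
plate 300 238 399
plate 330 230 399
plate ctr [ 0.56757461 -0.13641209  0.11718266] lens 0.051583035372392484 0.06201992191322207
shift [0.00467426 0.00420115 0.07016606] ang front -4.437538435736229
```

Call:
send_rows(
  steps=[
    [0.0045,0.004,0.01,0,-1],
    [0.0045,0.004,0.03,0,-1],
    [0.0045,0.004,0.045,0,-1],
    [0.0045,0.004,0.055,0,-1],
    [0.0045,0.004,0.058,0,-1],
    [0.0045,0.004,0.058,0,-1],
  ],
)

```text
time: 26.3
eef_pos: [0.5749, -0.1428, 0.0602]
tcp_rot: [0.999, -0.04, -0.0, -0.0]
contact_force: [0.2, -0.1, -0.5]
opening: 0.592
finger_force: 26.5
```

Run:
```python
from h import *
im,K,W,s,c=grab("wrist"); save(im[100:480,120:520],"w12.png");np.savez("w12.npz",im=im,K=K,W=W)
sa=cv2.cvtColor(im,cv2.COLOR_RGB2HSV)[...,1];m=(sa<80)
zt=s["eef_pos"][2]-.0003
def runs(v,o):
    e=np.flatnonzero(np.diff(np.r_[0,v.astype(int),0]));return [(a+o,b+o-1) for a,b in zip(e[::2],e[1::2]) if b-a>6]
for r in range(190,390,14): print(r,runs(m[r,230:410],230))
plan((.5717,-.1409,.0503,-4.5))
```

```text
190 []
204 [(np.int64(391), np.int64(409))]
218 [(np.int64(393), np.int64(409))]
232 []
246 [(np.int64(272), np.int64(316)), (np.int64(321), np.int64(365))]
260 [(np.int64(254), np.int64(385))]
274 [(np.int64(255), np.int64(384))]
288 [(np.int64(256), np.int64(383))]
302 [(np.int64(237), np.int64(256)), (np.int64(258), np.int64(403))]
316 [(np.int64(230), np.int64(381)), (np.int64(383), np.int64(409))]
330 [(np.int64(230), np.int64(257)), (np.int64(259), np.int64(409))]
344 [(np.int64(230), np.int64(257)), (np.int64(259), np.int64(409))]
358 [(np.int64(230), np.int64(253)), (np.int64(261), np.int64(380)), (np.int64(385), np.int64(409))]
372 [(np.int64(230), np.int64(248)), (np.int64(261), np.int64(380)), (np.int64(390), np.int64(409))]
386 [(np.int64(230), np.int64(244)), (np.int64(396), np.int64(409))]
t 26.35 tcp [ 0.5754 -0.1429  0.061 ] yaw -4.55 F [ 0.2 -0.9 -1.1] op 0.594
  -> (0.5717, -0.1409, 0.0503, -4.5) shift [-0.0039 -0.0017  0.0107] turn -0.0
```

View pics/w12.png

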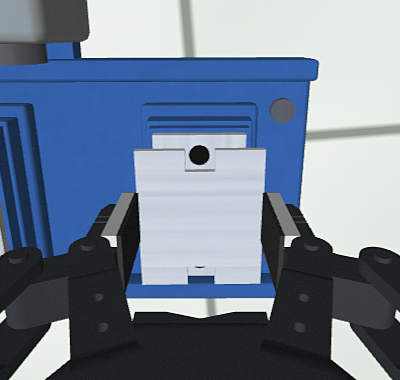

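The plate covers the seat with equal side overhang (seat centre column 318.5, plate 319.5) and the far bolt hole shows centred in its slot. I compute the x offset.

Run:
```python
from h import *
d=np.load("w12.npz");im,K,W=d["im"],d["K"],d["W"]
s=ctrl.get_state();zt=s["eef_pos"][2]-.0003
g=im.astype(int).sum(2);print("col300",[(r,int(g[r,300])) for r in range(228,256,2)]);print("col290",[(r,int(g[r,290])) for r in range(376,392,2)])
sa=cv2.cvtColor(im,cv2.COLOR_RGB2HSV)[...,1];fr=np.flatnonzero(sa[225:260,300]<80).min()+225;print("seat far row",fr)
u=np.array([np.cos(np.radians(-4.5)),np.sin(np.radians(-4.5)),0])
f=px2w([[318.5,fr]],.047,K,W)[0];seat=f-.035*u
c=px2w([[254,249.5],[386,249.5],[262,384.5],[381,384.5]],zt,K,W)
M=R.from_quat(s["tcp_rot"]).as_matrix()
print("seat",seat,"plate",c.mean(0),np.linalg.norm(c[0]-c[2]),"shift",M.T@(seat-c.mean(0)))
```

```text
col300 [(228, 306), (230, 326), (232, 348), (234, 389), (236, 641), (238, 629), (240, 630), (242, 627), (244, 636), (246, 641), (248, 486), (250, 440), (252, 620), (254, 621)]
col290 [(376, 630), (378, 632), (380, 635), (382, 640), (384, 503), (386, 304), (388, 306), (390, 315)]
seat far row 233
seat [ 0.57214299 -0.14080427  0.047     ] plate [ 0.57292564 -0.14179929  0.06068838] 0.062309933158113874 shift [-0.0008623  -0.00093119  0.01368808]
```

Call:
send_rows(
  steps=[
    [-0.0015,-0.0008,0.003,0,-1],
    [-0.0015,-0.0008,0.006,0,-1],
    [-0.0015,-0.0008,0.008,0,-1],
    [-0.0015,-0.0008,0.0085,0,-1],
    [-0.0015,-0.0008,0.0085,0,-1],
  ],
)

```text
time: 26.85
eef_pos: [0.5738, -0.1416, 0.0523]
tcp_rot: [0.999, -0.04, -0.0, -0.0]
contact_force: [0.2, 0.9, -0.7]
opening: 0.595
finger_force: 26.5
```

Call:
send_rows(
  steps=[
    [0,0,0.001,0,-1],
    [0,0,0.0015,0,-1],
    [0,0,0.0015,0,-1],
  ],
)

```text
time: 27.15
eef_pos: [0.5738, -0.1417, 0.0508]
tcp_rot: [0.999, -0.04, -0.0, -0.0]
contact_force: [-0.1, -0.1, -0.8]
opening: 0.594
finger_force: 26.5
```

Call:
send_rows(
  steps=[
    [0,0,0.001,0,-1],
    [0,0,0.001,0,-1],
    [0,0,0.001,0,-1],
  ],
)

```text
time: 27.45
eef_pos: [0.574, -0.1418, 0.0503]
tcp_rot: [0.999, -0.04, 0.0, 0.0]
contact_force: [-2.3, 0.4, 3.1]
opening: 0.593
finger_force: 26.8
```

Contact at the expected height. I release gently and rise.

Call:
send_rows(
  steps=[
    [0,0,0,0,0.3],
    [0,0,0,0,0.45],
    [0,0,0,0,0.6],
    [0,0,0,0,0.8],
    [0,0,0,0,1],
    [0,0,-0.015,0,1],
    [0,0,-0.04,0,1],
    [0,0,-0.08,0,1],
    [-0.02,0,-0.12,0,1],
    [-0.04,0,-0.13,0,1],
    [-0.04,0,-0.13,0,1],
  ],
)

```text
time: 28.55
eef_pos: [0.5343, -0.1389, 0.1839]
tcp_rot: [0.999, -0.04, 0.003, 0.001]
contact_force: [-0.0, -0.3, -0.7]
opening: 0.998
finger_force: 0.0
```

Run:
```python
from h import *
im,K,W,s,c=grab("wrist"); np.savez("w13.npz",im=im,K=K,W=W)
p=w2px([[.5717,-.1409,.05]],K,W)[0].astype(int);print(p)
g=im[...,2].astype(int)-im[...,1];sa=cv2.cvtColor(im,cv2.COLOR_RGB2HSV)[...,1];m=(sa<80).astype(np.uint8)
x,y=p;show(rects(m,(x-55,y-60,x+55,y+60),.05,K,W,200))
q=w2px([[.5797,-.0307,.05]],K,W)[0].astype(int);x,y=q
if x>40: show(rects(m,(max(0,x-45),y-60,x+45,y+60),.05,K,W,200))
a=im[max(0,p[1]-120):p[1]+120,max(0,p[0]-240):p[0]+120];save(cv2.resize(a,None,fx=1.5,fy=1.5),"w13.png")
plan()
```

```text
[319 184]
w [ 0.5731 -0.1404  0.05  ] size [0.068 0.052] ang -3.0 px [319. 183.]
w [ 0.5811 -0.0313  0.05  ] size [0.073 0.041] ang -4.4 px [171. 184.]
t 28.6 tcp [ 0.5342 -0.1387  0.1819] yaw -4.56 F [ 0.2  0.1 -0.8] op 1.002
```

View pics/w13.png

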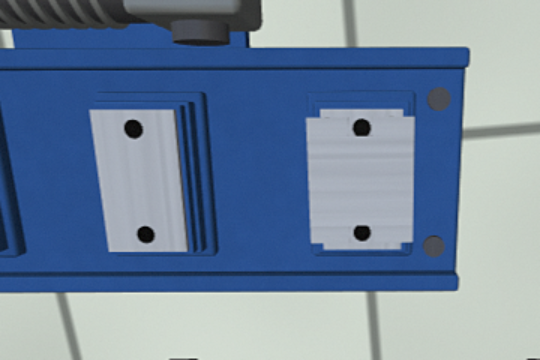

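The plate lies square on seat_a. The seat shows equally at both x ends (rows 109–117 and 243–250), the side overhangs match, and both bolt holes show in the slots.

```bash
python3 -c "
from h import *
print(ctrl.sign_off())"
```

```text
the job is handed in; nothing more can be done
None
```

The low seat is seat_a (−y end); the straightedge is back on its rest, the packing plate is lying squarely on seat_a, and the job is handed in at about 29 s.

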